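# Push a plaster mould down the drying lane

## Robot

A 6-joint arm with a two-finger parallel gripper is mounted at the origin on the work surface. World frame = base frame: x ahead of the robot, y to its left, z up, the work surface at z = 0. Lengths are in mm, angles in rad, forces in N, time in s.
With the tool pointing down it reaches from about 325 to 850 mm from the base axis. Payload 4.4 kg.
Tool frame: the origin (TCP) lies on the centre line of the jaws, within the pads' length; the fingertips stand 22 mm ahead of it and the grasp point (between the pads) lies 3 mm ahead of it (r.tips_ahead is the distance from the TCP to the fingertips, in mm); z points along the fingers, y is the line along which they close (so a half turn about z gives the same grasp; the last joint's range is limited). The gripper opens to 94 mm and grips with 3 to 60 N. Pads are 16 mm wide; open, the fingers measure 119 mm over their backs; the gripper's body (75 mm by 177 mm) begins 78 mm behind the grasp point.
Start: joints at [1.185, 0.207, 1.542, -0, 1.393, -0.15], TCP at [134.342, 559.088, 195.347] pointing down, gripper open.
Joint ranges: [-2.73, 2.73], [-0.86, 2.22], [0.23, 2.46], [-1.11, 4.25], [0.08, 2.63], [-2.82, 2.82]. Speed limits (rad/s): [2.79, 2.79, 3.14, 3.14, 3.14, 3.14].

## Interface

Orientations are given as a rotation vector (axis times angle).
In Python, from station import r, read_camera, calibration gives the robot as it stands.
- The arm moves only by the shell command python3 -m creep 'ROWS' [FORCE]. ROWS is JSON, a list of rows, each a list of 7 numbers: the opening, from 0 (shut) to 1 (fully open), then the shift along the world's x, y, z in m, then the turn, a rotation vector about the world's x, y, z in degrees. A call has exactly 10 rows; each row is the pose to reach, as a shift and turn from the pose commanded when the call began; what a row does not reach only later rows make up. A row lasts 1/12 s, in which the tool goes at most 41.7 mm and 7.16 degrees, less where a joint would pass 70% of its speed; a pose out of reach is approached as far as the arm can. A call with a gripper value outside its range is refused whole. The fingers move at their own pace and stop on an object; FORCE is the grip in N (left out, the last holds). Time passes only in rows, so rows that repeat a pose let the fingers close, or fill a call up. It gives the time, the measured TCP pose, the force, the opening and the grip force at its end, in the units of the state.
- r.state(): the state, without advancing time (a new reading comes with each control period).
- read_camera(name): name is "scene" or "top"; returns (picture, depth): 480x640x3 uint8, red, green, blue; 480x640 float32, mm along the optical axis (not along the pixel's ray), 0 where there is no reading.
- calibration(name): a dict with "fx", "fy", "cx", "cy" (pixels), "k1" (the pictures are not rectified: a ray, as slopes to the right and down, at radius r is drawn at 1 + k1 r^2 times it, then the intrinsics apply), "xyz" and "rotation" of the camera in the world. Camera axes: x right, y down, z forward; pixel columns grow to the right and rows downward; lengths in mm; the calibration is good to about 2 mm. A picture is of the moment at which its call begins. calibration takes no time and is no camera call.
- r.hand_in(): hands the job in; it is judged then, once.
The state is a dict: "time": time; "joint_pos": joint angles; "dq": joint speeds; "joint_torque": joint torques, N m; "eef_pos": TCP position; "eef_rot": TCP orientation; "ft_force": force on the tool from outside, world axes, zero at the start; "moment": the same for the moment, N m; "gripper_width": opening from 0.0 (shut) to 1.0 (fully open); "grip_force": force on a finger pad.
Only numpy, scipy, OpenCV 4.12 (cv2) and the standard library are available. Lean on these libraries where they do the work, as an engineer would, in place of code of your own. Each camera call takes 0.05 s, during which the arm holds its last target. There are 200 camera calls.

## Task

Push the plaster mould along the table into the drying lane, between the two guide rails, until it sits squarely against the stop board at the lane's inner end, then leave it there. Its damp edges chip easily, so neither the mould nor the robot may touch either rail at any moment; square it up with the lane before it goes in. Only push it with the fingers, never lift or tip it, and leave everything else on the table where it is.

Things in the scene. Friction and masses are not known exactly. Their poses are not given: they have to be found in the camera images.
- mould: Closed plaster mould: off-white block 110 mm long (its x) x 100 mm wide (its y) x 70 mm high, thin grey parting line round its middle, dark pouring hole on top; about 0.6 kg, loose on the table. Origin: centre of its underside, z up. Starts 100 to 130 mm (centre) outside the lane's mouth, up to 35 mm off its centre line, up to 0.3 rad out of square; its +x end leads into the lane.
- lane: Drying lane, fixed. Origin on the table at the centre of its open mouth; +x runs into the lane (roughly from the robot's left to its right), +y away from the robot. Gap between rails 126 mm wide (y -63 to +63), 220 mm long. At its end a dark wooden stop board, face at x = 220 mm, 22 thick, 170 wide, 65 high. The floor in and before the lane is the flat table top (z = 0).
- rail_far: The guide rail farther from the robot, a fixed dark wooden batten 220 mm long (x) x 22 mm wide (y) x 30 mm high. Origin at the centre of its underside, axes as the lane's.
- rail_near: The guide rail nearer to the robot, like the other one: 220 x 22 x 30 mm, origin at the centre of its underside, axes as the lane's.
- wedge: Bystander: loose pale wooden batten offcut 90 x 34 x 30 mm, lying outside the far rail; to be left alone. Origin at its underside, below its middle.
- chisel: Bystander: loose chisel 205 mm long, 24 mm thick, lying outside the near rail; to be left alone. Origin at its underside, below its middle.
- tin: Bystander: loose bare steel tin, 68 mm across, 80 mm tall, on the far side of where the mould starts; to be left alone. Origin at its underside, below its middle.
- bust: Bystander: loose small plaster bust, 80 mm across, 150 mm tall, behind the stop board, on the robot's side; to be left alone. Origin at its underside, below its middle.
- mallet: Bystander: loose wooden mallet lying across the line of the lane, 260 mm long, head 100 mm wide and 60 mm high, well behind the mould; to be left alone. Origin at its underside, below its middle.
- bowl: Bystander: loose grey mixing bowl, 120 mm across, 60 mm tall, behind the stop board, on the far side; to be left alone. Origin at its underside, below its middle.
- plug: Bystander: loose round plaster plug standing on end, 48 mm across, 50 mm tall, behind the mould towards the robot; to be left alone. Origin at its underside, below its middle.
Things that resemble listed ones, but are neither listed nor needed, are in the scene too. What is shaped like the mould but red is not meant.

How it is judged:
By the outcome, as a careful person would: the job done as asked, in the order asked, and still so for the second after the job is handed in, with the robot touching nothing.
It also fails if it takes over 64 s, if anything falls off the work surface, if the arm or the gripper's body presses on something with over 40 N, if the wrist force passes 120 N, or if a joint passes its speed limit or range.

## Working session

There is one attempt and no reset: what is moved stays moved. The work goes in short steps, Python scripts to look and compute and a shell command to move; the robot and the scene stay as the last step left them, time stands still between calls to the robot, and variables do not carry over. Pictures are saved under pics/ and viewed, at most 10 in all, crops included, and the job is handed in when it is done.

```bash
mkdir -p pics; ls; cat > h.py <<'E'
from station import r, read_camera, calibration
import numpy as np, cv2
from scipy.spatial.transform import Rotation as R
def cam(n):
    c=calibration(n); ro=np.array(c["rotation"],float)
    c["R"]=ro if ro.shape==(3,3) else R.from_rotvec(ro).as_matrix(); return c
def ray(c,u,v):
    x=np.array([(u-c["cx"])/c["fx"],(v-c["cy"])/c["fy"]]); y=x.copy()
    for _ in range(20): y=x/(1+c["k1"]*(y@y))
    return c["R"]@np.array([y[0],y[1],1.])
def onz(c,u,v,z):
    d=ray(c,u,v); p=np.array(c["xyz"]); return p+d*(z-p[2])/d[2]
def proj(c,P):
    q=c["R"].T@(np.array(P,float)-np.array(c["xyz"])); s=q[:2]/q[2]; s=s*(1+c["k1"]*(s@s))
    return np.array([c["fx"]*s[0]+c["cx"],c["fy"]*s[1]+c["cy"]])
def grab(n,f):
    p,d=read_camera(n); np.savez("pics/"+f+".npz",p=p,d=d); cv2.imwrite("pics/"+f+".png",p[:,:,::-1]); return p,d
E
python3 - <<'E'
from h import *
for n in("top","scene"):
    grab(n,n+"0"); print(calibration(n))
print(r.state())
E
```

```text
pics
{'fx': 440.76384308081947, 'fy': 440.76384308081947, 'cx': 316.7985517306131, 'cy': 238.08881818487978, 'k1': -0.10147551570751014, 'xyz': array([349.89463862,  99.79028251, 915.01863102]), 'rotation': array([-2.1842368 ,  2.1559856 , -0.19079618])}
{'fx': 605.3409733075198, 'fy': 605.3409733075198, 'cx': 322.05919614357344, 'cy': 230.1156251645642, 'k1': 0.01106720079082115, 'xyz': array([1565.52663275, -458.17165929,  826.24789904]), 'rotation': array([-1.85721051, -1.18758143,  0.64860432])}
{'time': 0.1, 'joint_pos': array([ 1.18452889e+00,  2.07301742e-01,  1.54276291e+00, -3.56595366e-06,
        1.39352377e+00, -1.50504164e-01]), 'dq': array([-0.00024131, -0.00153291, -0.0029022 ,  0.0013777 , -0.0034952 ,
        0.00244185]), 'joint_torque': array([-4.67829377e-04, -3.71859598e+01, -2.82295346e+01,  7.00561074e-02,
        3.10712017e-02, -5.13838665e-05]), 'eef_pos': array([134.0466    , 558.40280362, 194.34856943]), 'eef_rot': array([-3.69415971e-01, -3.11926648e+00,  3.02367813e-03]), 'ft_force': array([0.10461422, 0.01600979, 0.4162756 ]), 'moment': array([-0.00789541,  0.02131083,  0.01809596]), 'grip_force': 0.0, 'gripper_width': 1.000156878503911}
```

View pics/top0.png

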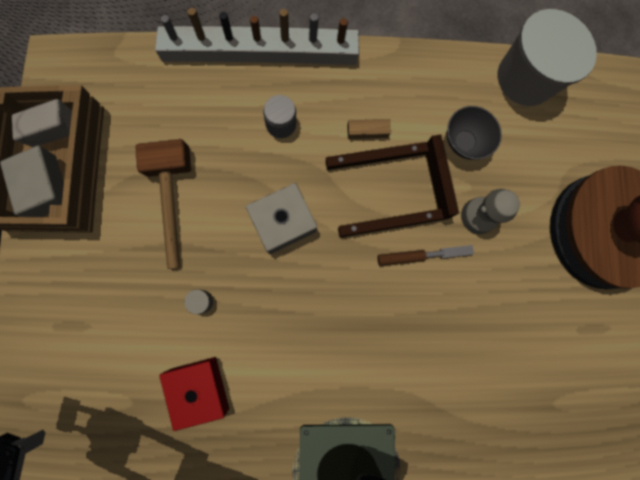

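View pics/scene0.png

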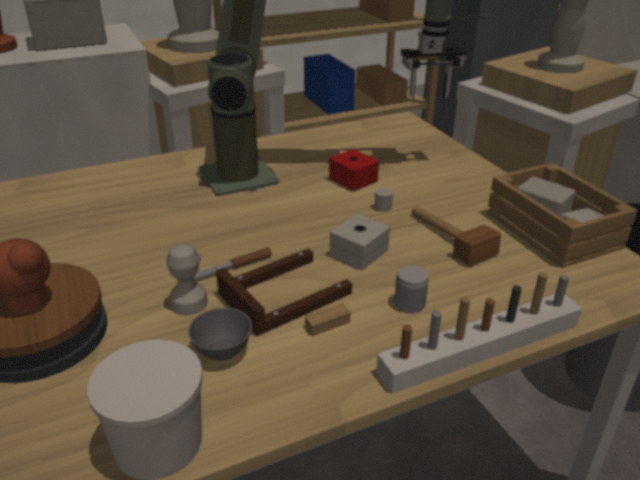

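Candidates in the top picture:
- The off-white block with a dark hole at (282,218), in front of the lane mouth.
- The red block at (193,395), excluded by its colour.
- The grey blocks in the crate at (28,180) and (38,120), which have no hole and are not at the mouth.

The first fits. The lane has its mouth at about (335,197) and its stop board at (442,177). I'll confirm it in an enlarged crop.

```bash
python3 - <<'E'
import cv2
i=cv2.imread("pics/top0.png")[125:275,235:475]  # 240x150
i=cv2.resize(i,None,fx=3.333,fy=3.333,interpolation=cv2.INTER_CUBIC); i=cv2.convertScaleAbs(i,alpha=1.5,beta=15)
cv2.imwrite("pics/crop0.png",i);print(i.shape)
E
```

```text
(500, 800, 3)
```

View pics/crop0.png

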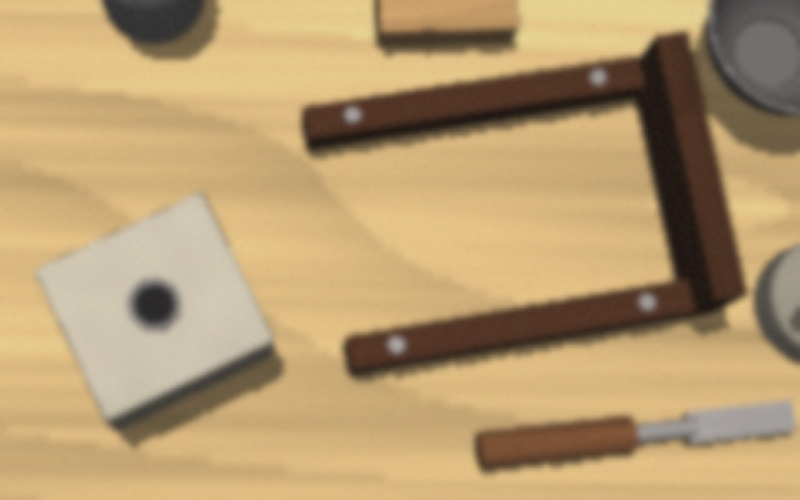

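The crop confirms it: the off-white block has a round dark hole at crop (155,303). Its top corners are at (38,272), (205,193), (272,345) and (112,423). The rail ends are at (303,108)/(310,140) and (345,340)/(350,366), and the lane is empty.

```bash
cat >> h.py <<'E'
from scipy.optimize import least_squares
def cloud(n,f):
    z=np.load("pics/"+f+".npz"); d=z["d"]; c=cam(n); v,u=np.mgrid[0:480,0:640]
    pts=np.stack([u.ravel(),v.ravel()],1).astype(np.float64)[:,None]
    K=np.array([[c["fx"],0,c["cx"]],[0,c["fy"],c["cy"]],[0,0,1]])
    s=cv2.undistortPoints(pts,K,np.array([c["k1"],0,0,0]))[:,0]
    P=np.c_[s,np.ones(len(s))]*d.reshape(-1,1); W=P@c["R"].T+np.array(c["xyz"])
    return W.reshape(480,640,3),z["p"].astype(int)
E
python3 - <<'E'
from h import *
W,p=cloud("top","top0"); c=cam("top")
box=np.zeros((480,640),bool); box[125:275,235:475]=1
tab=box&(abs(W[...,2])<8); print("table z",np.median(W[...,2][tab]))
br=p.sum(2); 
m=np.zeros_like(box); m[175:265,240:325]=1
m&=(W[...,2]>50)&(W[...,2]<85)
print("mould top z",np.median(W[...,2][m]),m.sum(),cv2.minAreaRect(W[m][:,:2].astype(np.float32)))
C=lambda x,y:(235+x/3.3333,125+y/3.3333)
q=np.array([onz(c,*C(*a),70)[:2] for a in[(38,272),(205,193),(272,345),(112,423)]])
print("corners",q.round(1).tolist(),"sides",np.linalg.norm(np.roll(q,-1,0)-q,axis=1).round(1),"centre",q.mean(0))
print("hole",onz(c,*C(155,303),70))
for nm,(z0,z1) in dict(rails=(20,40),board=(52,78)).items():
    g=box&(W[...,2]>z0)&(W[...,2]<z1)&(br<270)
    g[:,:322]=0
    n,l,s,_=cv2.connectedComponentsWithStats(g.astype(np.uint8))
    for k in range(1,n):
        if s[k,4]>80: X=W[l==k]; print(nm,s[k],np.median(X[:,2]),cv2.minAreaRect(X[:,:2].astype(np.float32)))
for a in[(303,108),(310,138),(345,340),(350,366),(352,115),(598,77),(397,345),(647,302)]: print(a,onz(c,*C(*a),30)[:2].round(1))
for a in[(653,45),(685,35),(743,295),(708,305)]: print(a,onz(c,*C(*a),65)[:2].round(1))
E
```

```text
table z 0.5773287780971259
mould top z 70.2543673450009 2903 ((506.1038818359375, 136.88075256347656), (100.68331909179688, 110.19880676269531), 26.93399429321289)
corners [[524.6, 203.9], [573.9, 107.1], [483.7, 66.5], [436.6, 158.4]] sides [108.6  99.  103.2  99. ] centre [504.69628855 133.96783187]
hole [507.3257289  135.10803383  70.        ]
rails [348 125  43  11 233] 29.55576373201984 ((701.0420532226562, -44.06571578979492), (90.23667907714844, 21.39915657043457), 86.56037902832031)
rails [ 325  141  127   96 2550] 30.411948819073814 ((580.998046875, -83.2132568359375), (171.94766235351562, 237.9974822998047), 10.807422637939453)
rails [464 198  11  33 192] 32.074769818036145 ((527.1963500976562, -256.6973876953125), (67.06028747558594, 20.953508377075195), 0.28792473673820496)
rails [378 251  49  14 391] 22.958024852507833 ((434.3226623535156, -112.53907775878906), (19.710447311401367, 100.7986831665039), 8.026019096374512)
board [447 125  28  35 111] 60.29464045233897 ((667.0148315429688, -224.41375732421875), (87.69699096679688, 22.040283203125), 38.55057144165039)
board [ 430  134   30   83 1047] 65.48142593135071 ((601.8649291992188, -194.01263427734375), (170.4390411376953, 24.591251373291016), 10.488265991210938)
(303, 108) [640.7  47.1]
(310, 138) [621.3  42.6]
(345, 340) [493.8  20.3]
(350, 366) [477.8  17.2]
(352, 115) [636.9  16.3]
(598, 77) [ 666.7 -141.4]
(397, 345) [491.3 -11.7]
(647, 302) [ 521.2 -168.8]
(653, 45) [ 676.1 -167.2]
(685, 35) [ 683.5 -187.8]
(743, 295) [ 520.  -217.8]
(708, 305) [ 513.4 -195.8]
```

```bash
python3 -m creep '[[0.7,0.02,-0.032,0,0,0,3],[0.7,0.04,-0.064,0,0,0,6],[0.7,0.06,-0.096,0,0,0,9],[0.7,0.08,-0.128,0,0,0,12],[0.7,0.1,-0.16,0,0,0,15],[0.7,0.12,-0.192,0,0,0,18],[0.7,0.14,-0.224,0,0,0,21],[0.7,0.16,-0.256,0,0,0,24.3],[0.7,0.18,-0.288,0,0,0,24.3],[0.7,0.2,-0.32,0,0,0,24.3]]'
python3 -m creep '[[0.7,0.015,-0.022,0,0,0,0],[0.7,0.03,-0.044,0,0,0,0],[0.7,0.045,-0.066,0,0,0,0],[0.7,0.06,-0.088,0,0,0,0],[0.7,0.081,-0.122,0,0,0,0],[0.7,0.081,-0.122,-0.03,0,0,0],[0.7,0.081,-0.122,-0.06,0,0,0],[0.7,0.081,-0.122,-0.09,0,0,0],[0.7,0.081,-0.122,-0.12,0,0,0],[0.7,0.081,-0.122,-0.12,0,0,0]]'
python3 - <<'E'
from h import *
s=r.state(); M=R.from_rotvec(s["eef_rot"]).as_matrix(); print(s["time"],s["eef_pos"],np.degrees(np.arctan2(M[1,1],M[0,1])),M[:,2],s["ft_force"],s["gripper_width"],s["joint_pos"])
grab("top","top1")
E
```

```text
time: 0.93
eef_pos: [334.5, 237.4, 195.1]
eef_rot: [0.296, -3.127, 0.0]
ft_force: [1.1, 1.0, -0.3]
gripper_width: 0.702
grip_force: 0.0
time: 1.77
eef_pos: [409.1, 116.3, 69.6]
eef_rot: [0.293, -3.114, -0.0]
ft_force: [-0.6, 0.0, 0.6]
gripper_width: 0.701
grip_force: 0.0
1.7667 [409.1484161  116.33272247  69.56329588] 100.74962348352908 [-0.01335492 -0.00100759 -0.99991031] [-0.56408329  0.04580259  0.64905332] 0.7006646896713603 [ 7.29820539e-02  5.00086284e-02  2.00452947e+00 -3.48942321e-05
  1.10044780e+00 -1.68542456e+00]
```

View pics/top1.png

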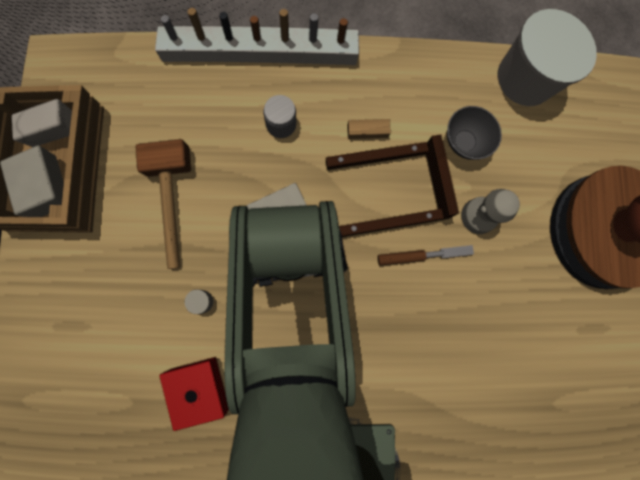

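The picture shows the arm at (285,250) over the near side of the mould, with nothing disturbed. Next I lower the tool and push sideways, with both fingers flat and parallel to the lane.

```bash
python3 -m creep '[[0.7,0,0,-0.02,0,0,0],[0.7,0,0,-0.038,0,0,0],[0.7,0,0,-0.038,0,0,0],[0.7,0.006,0.0011,-0.038,0,0,0],[0.7,0.012,0.0023,-0.038,0,0,0],[0.7,0.018,0.0034,-0.038,0,0,0],[0.7,0.0226,0.0043,-0.038,0,0,0],[0.7,0.0265,0.005,-0.038,0,0,0],[0.7,0.0304,0.0058,-0.038,0,0,0],[0.7,0.0344,0.0065,-0.038,0,0,0]]'
python3 -m creep '[[0.7,0.0039,0.0007,0,0,0,0],[0.7,0.0079,0.0015,0,0,0,0],[0.7,0.0118,0.0022,0,0,0,0],[0.7,0.0157,0.003,0,0,0,0],[0.7,0.0196,0.0037,0,0,0,0],[0.7,0.0236,0.0045,0,0,0,0],[0.7,0.0265,0.005,0,0,0,0],[0.7,0.0285,0.0054,0,0,0,0],[0.7,0.0304,0.0058,0,0,0,0],[0.7,0.0304,0.0058,0,0,0,0]]'
python3 -c "
from h import *
s=r.state();M=R.from_rotvec(s['eef_rot']).as_matrix();print(s['eef_pos'],np.degrees(np.arctan2(M[1,1],M[0,1])),M[:,2])"
```

```text
time: 2.65
eef_pos: [447.5, 124.3, 37.5]
eef_rot: [0.296, -3.122, -0.002]
ft_force: [-6.7, 1.0, 4.2]
gripper_width: 0.699
grip_force: 3.2
time: 3.48
eef_pos: [479.1, 130.0, 37.5]
eef_rot: [0.296, -3.124, -0.001]
ft_force: [-4.0, 1.2, 3.0]
gripper_width: 0.699
grip_force: 2.1
[479.10420587 130.00677066  37.52059608] 100.8107639425505 [-3.20986067e-03  5.98003913e-04 -9.99994670e-01]
```

```bash
python3 -m creep '[[0.7,-0.01,-0.002,0,0,0,0],[0.7,-0.025,-0.005,0,0,0,0],[0.7,-0.025,-0.005,0.03,0,0,0],[0.7,-0.025,-0.005,0.065,0,0,0],[0.7,-0.025,-0.005,0.1,0,0,0],[0.7,-0.025,0.03,0.1,0,0,-7],[0.7,-0.025,0.065,0.1,0,0,-14],[0.7,-0.025,0.1,0.1,0,0,-21],[0.7,-0.005,0.115,0.1,0,0,-28],[0.7,0.015,0.125,0.1,0,0,-35]]'
python3 -m creep '[[0.7,0.01,0.01,0,0,0,-7],[0.7,0.02,0.02,0,0,0,-14],[0.7,0.026,0.03,0,0,0,-21],[0.7,0.026,0.04,0,0,0,-28],[0.7,0.026,0.04,0,0,0,-35],[0.7,0.026,0.04,0,0,0,-42],[0.7,0.026,0.04,0,0,0,-49],[0.7,0.026,0.04,0,0,0,-55],[0.7,0.026,0.04,0,0,0,-55],[0.7,0.026,0.04,0,0,0,-55]]'
python3 - <<'E'
from h import *
grab("top","top2"); grab("scene","scene2")
i=cv2.imread("pics/top2.png")[105:285,215:455]; i=cv2.convertScaleAbs(cv2.resize(i,None,fx=3.333,fy=3.333,interpolation=cv2.INTER_CUBIC),alpha=1.5,beta=15); cv2.imwrite("pics/crop2.png",i)
W,p=cloud("top","top2"); m=np.zeros((480,640),bool); m[165:265,240:335]=1
m&=(W[...,2]>60)&(W[...,2]<80)
print(m.sum(),cv2.minAreaRect(W[m][:,:2].astype(np.float32)))
E
```

```text
time: 4.32
eef_pos: [495.4, 257.1, 138.4]
eef_rot: [0.634, 3.074, 0.003]
ft_force: [-0.1, -0.7, 0.0]
gripper_width: 0.696
grip_force: 0.0
time: 5.15
eef_pos: [521.6, 294.3, 137.9]
eef_rot: [1.976, 2.441, 0.002]
ft_force: [-0.7, 0.6, 0.5]
gripper_width: 0.703
grip_force: 0.0
2825 ((538.5318603515625, 129.4937286376953), (100.67987060546875, 110.388671875), 10.783401489257812)
```

View pics/crop2.png

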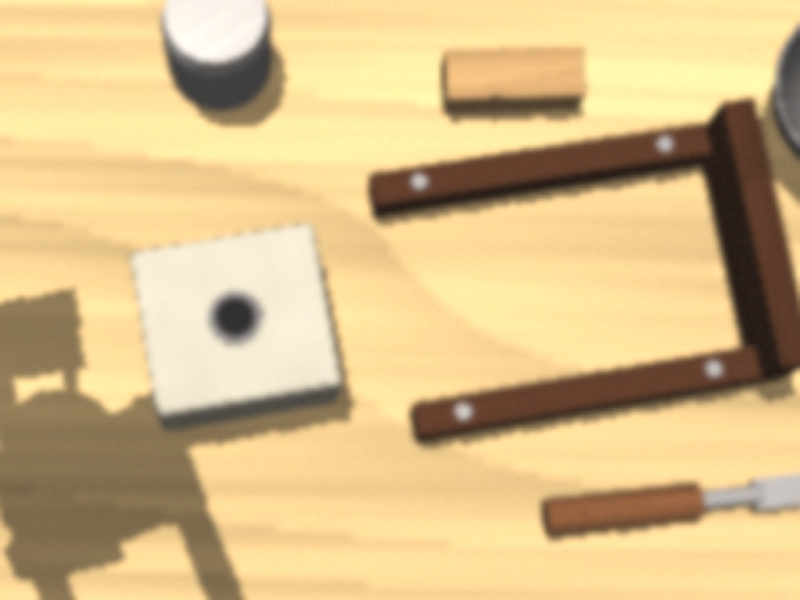

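The crop shows the mould square in front of the lane, with top corners at (133,253), (312,225), (340,388) and (162,413). The rails and bystanders are untouched. I'll refine the offset with a direct comparison in the lane frame.

```bash
cat > lane.py <<'E'
from h import *
import sys
W,p=cloud("top",sys.argv[1]); z=W[...,2]
def show(ang):
    a=np.radians(ang); ex=np.array([np.sin(a),-np.cos(a)]); ey=np.array([np.cos(a),np.sin(a)])
    L=np.stack([(W[...,:2]-[558.6,32.4])@ex,(W[...,:2]-[558.6,32.4])@ey],-1)
    return L
L=show(10.75); br=p.sum(2)
for n,s in((“far”,1),(“near”,-1)) if 0 else (("far",1),("near",-1)):
    g=(z>25)&(z<36)&(br<300)&(abs(L[...,1]*s-74)<16)&(L[...,0]>-8)&(L[...,0]<205); X=L[g]
    q=X[(X[:,0]>10)&(X[:,0]<195)]; b=np.polyfit(q[:,0],q[:,1],1)
    print(n,"slope deg",np.degrees(b[0]),"y mean",q[:,1].mean(),"y range",np.percentile(q[:,1],[1,99]),"x min",np.percentile(X[:,0],1))
g=(z>58)&(z<72)&(br<300)&(abs(L[...,1])<80)&(abs(L[...,0]-231)<25); print("board x",np.percentile(L[g][:,0],[1,50,99]),np.percentile(L[g][:,1],[1,99]))
g=(z>63)&(z<77)&(br>250)&(abs(L[...,1])<80)&(L[...,0]>-200)&(L[...,0]<222)
print("mould",g.sum(),cv2.minAreaRect(L[g].astype(np.float32)))
E
sed -i 's/((“far”,1),(“near”,-1)) if 0 else //' lane.py; python3 lane.py top2
```

```text
far slope deg 0.11625720351630153 y mean 73.77529804066327 y range [63.13021995 85.13921857] x min 0.9603186918840404
near slope deg -0.0814373493807472 y mean -74.44031237796509 y range [-85.1588755  -63.16976888] x min 0.6001359242923527
board x [218.73739084 229.13676126 241.44358118] [-78.51178984  77.8260449 ]
mould 2619 ((-99.13323974609375, -1.1281280517578125), (110.38865661621094, 99.72499084472656), 0.0334133580327034)
```

```bash
python3 -m creep '[[0.7,0.001,-0.025,0,0,0,0],[0.7,0.002,-0.05,0,0,0,0],[0.7,0.002,-0.075,0,0,0,0],[0.7,0.002,-0.075,0,0,0,0],[0.7,0.002,-0.075,-0.03,0,0,0],[0.7,0.002,-0.075,-0.06,0,0,0],[0.7,0.002,-0.075,-0.09,0,0,0],[0.7,0.002,-0.075,-0.1,0,0,0],[0.7,0.002,-0.075,-0.1,0,0,0],[0.7,0.002,-0.075,-0.1,0,0,0]]'
python3 -c "
from h import *
s=r.state();M=R.from_rotvec(s['eef_rot']).as_matrix();print(s['eef_pos'],np.degrees(np.arctan2(M[1,1],M[0,1])),M[:,2],s['joint_pos'])
d=s['eef_pos'][:2]-[558.6,32.4];a=np.radians(10.75);print(d@[np.sin(a),-np.cos(a)],d@[np.cos(a),np.sin(a)])"
```

```text
time: 6.08
eef_pos: [523.3, 219.8, 37.6]
eef_rot: [-1.979, -2.44, 0.0]
ft_force: [-0.4, -0.5, 1.2]
gripper_width: 0.698
grip_force: 0.0
[523.33196046 219.78137565  37.59288439] 11.894156304454796 [-1.38694426e-04  1.08009239e-04 -9.99999985e-01] [2.45056897e-01 3.68877283e-01 1.69044034e+00 1.56759728e-04
 1.08238338e+00 3.73911523e-02]
-190.67124411266997 0.3020309834421795
```

```bash
python3 -m creep '[[0.7,0,0,0,0,0,-1.1],[0.7,0.0019,-0.0098,0,0,0,-1.1],[0.7,0.0034,-0.018,0,0,0,-1.1],[0.7,0.0045,-0.0236,0,0,0,-1.1],[0.7,0.0056,-0.0295,0,0,0,-1.1],[0.7,0.0067,-0.0354,0,0,0,-1.1],[0.7,0.0078,-0.0413,0,0,0,-1.1],[0.7,0.009,-0.0472,0,0,0,-1.1],[0.7,0.0103,-0.0541,0,0,0,-1.1],[0.7,0.0116,-0.0609,0,0,0,-1.1]]'
python3 - <<'E'
from h import *
s=r.state();M=R.from_rotvec(s['eef_rot']).as_matrix()
d=s['eef_pos'][:2]-[558.6,32.4];a=np.radians(10.75);print(np.degrees(np.arctan2(M[1,1],M[0,1])),d@[np.sin(a),-np.cos(a)],d@[np.cos(a),np.sin(a)])
grab("top","top3")
i=cv2.imread("pics/top3.png")[105:285,215:455]; i=cv2.convertScaleAbs(cv2.resize(i,None,fx=3.333,fy=3.333,interpolation=cv2.INTER_CUBIC),alpha=1.5,beta=15); cv2.imwrite("pics/crop3.png",i)
E
python3 lane.py top3
```

```text
time: 6.92
eef_pos: [535.6, 160.0, 38.7]
eef_rot: [-2.004, -2.418, -0.007]
ft_force: [-0.5, 7.0, 2.3]
gripper_width: 0.698
grip_force: 3.2
10.701078994797914 -129.6309332037479 1.1783179369897638
far slope deg 0.16490251072019757 y mean 73.73454066903844 y range [63.17995102 85.23729561] x min 1.251787848832624
near slope deg -0.02190933731060398 y mean -74.41964162099065 y range [-85.00992369 -63.24157923] x min 0.7317841204672234
board x [218.845675   229.1588284  241.59541173] [-78.28627145  78.46456188]
mould 815 ((-49.36650085449219, -0.14564132690429688), (98.34715270996094, 79.805419921875), 89.22110748291016)
```

View pics/crop3.png

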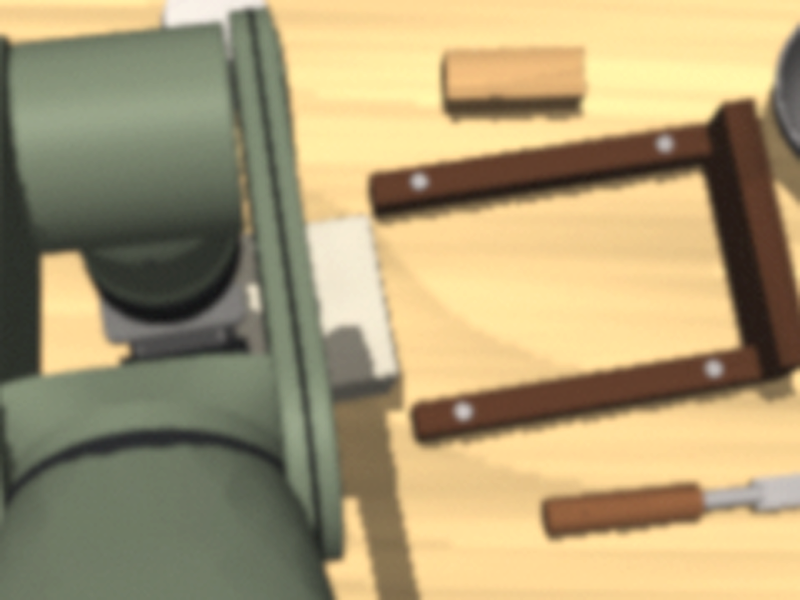

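```bash
python3 -m creep '[[0.7,0.0011,-0.0059,0,0,0,0],[0.7,0.0022,-0.0118,0,0,0,0],[0.7,0.0034,-0.0177,0,0,0,0],[0.7,0.0045,-0.0236,0,0,0,0],[0.7,0.0056,-0.0295,0,0,0,0],[0.7,0.0067,-0.0354,0,0,0,0],[0.7,0.0078,-0.0413,0,0,0,0],[0.7,0.009,-0.0472,0,0,0,0],[0.7,0.0101,-0.0531,0,0,0,0],[0.7,0.0112,-0.059,0,0,0,0]]'
python3 - <<'E'
from h import *
s=r.state();M=R.from_rotvec(s['eef_rot']).as_matrix()
d=s['eef_pos'][:2]-[558.6,32.4];a=np.radians(10.75);print(np.degrees(np.arctan2(M[1,1],M[0,1])),d@[np.sin(a),-np.cos(a)],d@[np.cos(a),np.sin(a)])
grab("top","top4")
i=cv2.imread("pics/top4.png")[105:285,215:455]; i=cv2.convertScaleAbs(cv2.resize(i,None,fx=3.333,fy=3.333,interpolation=cv2.INTER_CUBIC),alpha=1.5,beta=15); cv2.imwrite("pics/crop4.png",i)
E
python3 lane.py top4|tail -1
```

```text
time: 7.8
eef_pos: [546.6, 101.1, 38.6]
eef_rot: [-2.004, -2.418, -0.006]
ft_force: [-1.7, 6.8, 4.7]
gripper_width: 0.701
grip_force: 3.6
10.70644425616341 -69.75205980387187 1.0203821899409782
mould 223 ((19.977439880371094, -0.881134033203125), (67.42825317382812, 93.06863403320312), 65.14008331298828)
```

View pics/crop4.png

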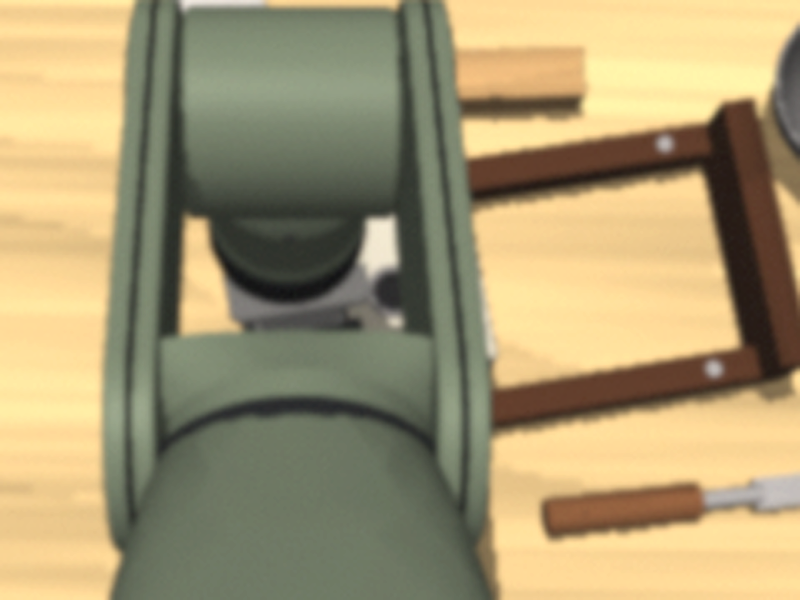

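Only the hole (388,290) and the front edge (490,330) show beside the arm, and they look square. I'll continue and check with the scene camera, which views it from the far side.

```bash
python3 -m creep '[[0.7,0.0011,-0.0059,0,0,0,0],[0.7,0.0022,-0.0118,0,0,0,0],[0.7,0.0034,-0.0177,0,0,0,0],[0.7,0.0045,-0.0236,0,0,0,0],[0.7,0.0056,-0.0295,0,0,0,0],[0.7,0.0067,-0.0354,0,0,0,0],[0.7,0.0078,-0.0413,0,0,0,0],[0.7,0.009,-0.0472,0,0,0,0],[0.7,0.0101,-0.0531,0,0,0,0],[0.7,0.0112,-0.059,0,0,0,0]]'
python3 - <<'E'
from h import *
s=r.state();M=R.from_rotvec(s['eef_rot']).as_matrix()
d=s['eef_pos'][:2]-[558.6,32.4];a=np.radians(10.75);ex=np.array([np.sin(a),-np.cos(a)]);ey=np.array([np.cos(a),np.sin(a)])
x,y=d@ex,d@ey;print(np.degrees(np.arctan2(M[1,1],M[0,1])),x,y)
grab("scene","scene5")
c=cam("scene"); i=cv2.imread("pics/scene5.png"); u0,v0,k=190,190,4
i=cv2.convertScaleAbs(cv2.resize(i[v0:v0+150,u0:u0+200],None,fx=k,fy=k,interpolation=cv2.INTER_CUBIC),alpha=1.4,beta=10)
mx=x+8+55
def dr(P,col):
    q=[((proj(c,np.r_[np.array([558.6,32.4])+X*ex+Y*ey,Z])-[u0,v0]+.5)*k).astype(int) for X,Y,Z in P]
    cv2.polylines(i,[np.array(q)],True,col,1)
dr([(mx+a,b,70) for a,b in((-55,-50),(55,-50),(55,50),(-55,50))],(0,0,255))   # expected mould top at y=0
for sy in(1,-1): dr([(0,sy*63,30),(220,sy*63,30),(220,sy*85,30),(0,sy*85,30)],(0,255,0))
cv2.imwrite("pics/crop5.png",i)
E
```

```text
time: 8.68
eef_pos: [557.5, 42.3, 38.5]
eef_rot: [-2.003, -2.418, -0.006]
ft_force: [-1.0, 7.0, 5.8]
gripper_width: 0.7
grip_force: 4.0
10.712972691487881 -9.897959636617347 0.8031258447081808
```

View pics/crop5.png

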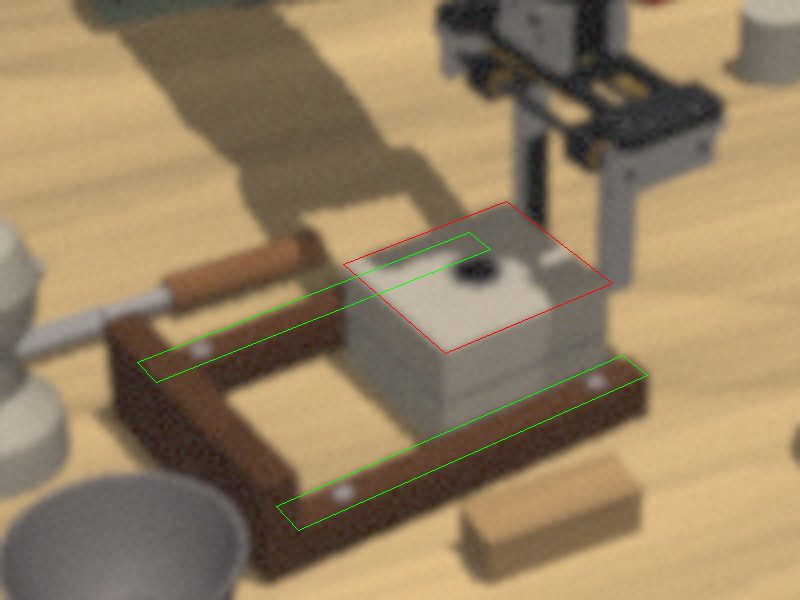

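The scene picture shows the mould entering square and centred. Its top corners are at (345,265), (447,353), (612,283) and (507,202), matching the predicted outline, and it is clear of both rails. I'll continue.

```bash
python3 -m creep '[[0.7,0.0011,-0.0059,0,0,0,0],[0.7,0.0022,-0.0118,0,0,0,0],[0.7,0.0034,-0.0177,0,0,0,0],[0.7,0.0045,-0.0236,0,0,0,0],[0.7,0.0056,-0.0295,0,0,0,0],[0.7,0.0067,-0.0354,0,0,0,0],[0.7,0.0078,-0.0413,0,0,0,0],[0.7,0.009,-0.0472,0,0,0,0],[0.7,0.0101,-0.0531,0,0,0,0],[0.7,0.0112,-0.059,0,0,0,0]]'
python3 -m creep '[[0.7,0.0009,-0.0049,0,0,0,0],[0.7,0.0019,-0.0098,0,0,0,0],[0.7,0.0028,-0.0147,0,0,0,0],[0.7,0.0037,-0.0197,0,0,0,0],[0.7,0.0047,-0.0246,0,0,0,0],[0.7,0.0056,-0.0295,0,0,0,0],[0.7,0.0065,-0.0344,0,0,0,0],[0.7,0.0073,-0.0383,0,0,0,0],[0.7,0.0078,-0.0413,0,0,0,0],[0.7,0.0082,-0.0432,0,0,0,0]]'
python3 -m creep '[[0.7,0.0001,-0.0007,0,0,0,0],[0.7,0.0003,-0.0015,0,0,0,0],[0.7,0.0004,-0.0022,0,0,0,0],[0.7,0.0006,-0.0029,0,0,0,0],[0.7,0.0007,-0.0037,0,0,0,0],[0.7,0.0008,-0.0044,0,0,0,0],[0.7,0.001,-0.0052,0,0,0,0],[0.7,0.0011,-0.0059,0,0,0,0],[0.7,0.0011,-0.0059,0,0,0,0],[0.7,0.0011,-0.0059,0,0,0,0]]'
python3 - <<'E'
from h import *
s=r.state();M=R.from_rotvec(s['eef_rot']).as_matrix()
d=s['eef_pos'][:2]-[558.6,32.4];a=np.radians(10.75);print(np.degrees(np.arctan2(M[1,1],M[0,1])),d@[np.sin(a),-np.cos(a)],d@[np.cos(a),np.sin(a)])
E
```

```text
time: 9.57
eef_pos: [568.5, -16.5, 38.4]
eef_rot: [-2.003, -2.417, -0.005]
ft_force: [-1.9, 8.0, 7.6]
gripper_width: 0.699
grip_force: 4.3
time: 10.4
eef_pos: [576.5, -59.7, 38.4]
eef_rot: [-2.003, -2.417, -0.005]
ft_force: [-1.5, 8.7, 8.1]
gripper_width: 0.705
grip_force: 4.5
time: 11.23
eef_pos: [577.4, -64.9, 38.4]
eef_rot: [-2.002, -2.417, -0.005]
ft_force: [-2.1, 8.6, 6.9]
gripper_width: 0.7
grip_force: 4.8
10.723231575483238 99.06530415087433 0.35456501477681
```

```bash
python3 -m creep '[[0.7,0.0001,-0.0005,0,0,0,0],[0.7,0.0002,-0.001,0,0,0,0],[0.7,0.0003,-0.0015,0,0,0,0],[0.7,0.0004,-0.002,0,0,0,0],[0.7,0.0005,-0.0025,0,0,0,0],[0.7,0.0006,-0.0029,0,0,0,0],[0.7,0.0007,-0.0034,0,0,0,0],[0.7,0.0008,-0.0039,0,0,0,0],[0.7,0.0008,-0.0039,0,0,0,0],[0.7,0.0008,-0.0039,0,0,0,0]]'
```

```text
time: 12.07
eef_pos: [577.4, -64.8, 38.4]
eef_rot: [-1.999, -2.412, -0.011]
ft_force: [-3.3, 18.9, 12.2]
gripper_width: 0.698
grip_force: 9.5
```

The force rose from 8.6 to 19 N with no motion, so the mould is against the stop board. I'll retreat straight back, then up, and look.

```bash
python3 -m creep '[[0.7,-0.0008,0.004,0,0,0,0],[0.7,-0.0022,0.0118,0,0,0,0],[0.7,-0.0045,0.0236,0,0,0,0],[0.7,-0.0067,0.0354,0,0,0,0],[0.7,-0.0093,0.049,0,0,0,0],[0.7,-0.0093,0.049,0.02,0,0,0],[0.7,-0.0093,0.049,0.05,0,0,0],[0.7,-0.0093,0.049,0.08,0,0,0],[0.7,-0.0093,0.049,0.11,0,0,0],[0.7,-0.0093,0.049,0.13,0,0,0]]'
python3 -m creep '[[0.7,-0.005,0.035,0.01,0,0,0],[0.7,-0.01,0.07,0.01,0,0,0],[0.7,-0.015,0.105,0.01,0,0,0],[0.7,-0.02,0.14,0.01,0,0,0],[0.7,-0.025,0.175,0.01,0,0,0],[0.7,-0.03,0.21,0.01,0,0,0],[0.7,-0.035,0.24,0.01,0,0,0],[0.7,-0.04,0.26,0.01,0,0,0],[0.7,-0.04,0.26,0.01,0,0,0],[0.7,-0.04,0.26,0.01,0,0,0]]'
python3 - <<'E'
from h import *
grab("top","top6")
i=cv2.imread("pics/top6.png")[105:285,255:495]; i=cv2.convertScaleAbs(cv2.resize(i,None,fx=3.333,fy=3.333,interpolation=cv2.INTER_CUBIC),alpha=1.5,beta=15); cv2.imwrite("pics/crop6.png",i)
E
python3 lane.py top6
```

```text
time: 12.9
eef_pos: [570.1, -21.9, 170.3]
eef_rot: [2.001, 2.418, 0.002]
ft_force: [1.0, 1.4, -0.8]
gripper_width: 0.701
grip_force: 0.0
time: 13.73
eef_pos: [528.1, 238.6, 176.9]
eef_rot: [2.0, 2.423, -0.002]
ft_force: [0.0, -0.1, -0.3]
gripper_width: 0.704
grip_force: 0.0
far slope deg 0.0475765551925484 y mean 73.60201827596462 y range [63.16752416 85.15054782] x min 1.1203770381119091
near slope deg -0.05278919420285638 y mean -74.45943019330088 y range [-85.11619092 -63.154188  ] x min 0.8490488388377566
board x [218.40609891 229.91030788 241.44551842] [-78.98261929  78.25043141]
mould 2451 ((165.2105255126953, -1.6731185913085938), (100.19429016113281, 112.85829162597656), 89.85891723632812)
```

View pics/crop6.png

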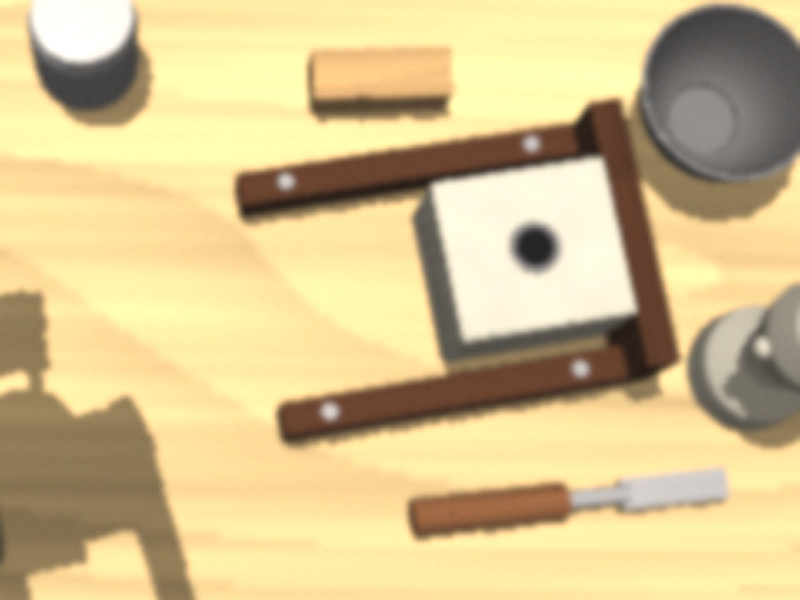

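The mould's front edge, (605,157) to (637,318), lies flush along the stop board. It is square to 0.15° and about 11 mm clear of each rail, and the bystanders are in place.

```bash
python3 -c "
from h import *
print(r.hand_in())"
```

```text
the job is handed in; nothing more can be done
None
```

The mould sits squarely against the stop board in the drying lane, centred to within about 2 mm and clear of both rails; I saw no rail contact or moved bystanders in the pictures, and the job was handed in at about 14 s.

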